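# Sort slide cases by flexing their lids

### The arm

A 6-joint arm with a two-finger parallel gripper is mounted at the origin on a cart in front of the work surface, level with it; the furniture and walls round the work are solid. World frame = base frame: x ahead of the robot, y to its left, z up, the work surface at z = 0. Lengths are in m, angles in rad, forces in N, time in s.
With the tool pointing down it reaches from about 0.375 to 0.9 m from the base axis. Payload 3.1 kg.
Tool frame: the origin (TCP) lies on the centre line of the jaws, within the pads' length; the fingertips stand robot.tcp_to_tips ahead of it and the grasp point (between the pads) lies 3 mm ahead of it (robot.tcp_to_tips is the distance from the TCP to the fingertips, in m); z points along the fingers, y is the line along which they close (so a half turn about z gives the same grasp; the last joint's range is limited). The gripper opens to 87 mm and grips with 3 to 60 N. Pads are 19 mm wide; open, the fingers measure 117 mm over their backs; the gripper's body (75 mm by 190 mm) begins 51 mm behind the grasp point.
Start: joints at [-1.381, 0.527, 1.433, -0, 1.181, -0.178], TCP at [0.225, -0.583, 0.245] pointing down, gripper open.
Joint ranges: [-3.08, 3.08], [-0.75, 2.2], [0.22, 2.44], [-1.43, 4.57], [0, 2.65], [-2.85, 2.85]. Speed limits (rad/s): [2.79, 2.79, 3.14, 3.14, 3.14, 3.14].

### API

Orientations are given as a unit quaternion [x, y, z, w].
In Python, from rig import robot gives the robot as it stands. The module is installed in compiled form; this text tells all that it offers.
- The arm moves only by the shell command python3 -m jog 'ROWS' [FORCE]. ROWS is JSON, one flat list of numbers, 5 for each row, row after row: the finger opening in m, from 0 to 0.087, then the shift along the tool's x, y, z in m, then the turn about the tool's z in units of 10 degrees (1.0 is 10 degrees). In form: [claw, x, y, z, roll, claw, x, y, z, roll, ...]. A call has 1 to 20 rows; each row shifts and turns the commanded pose from where the row before left it, along the tool's axes as they then stand; what a row does not reach is not made up. A row lasts 1/8 s, in which the tool goes at most 62.5 mm and 10.7 degrees, less where a joint would pass 70% of its speed; a pose out of reach is approached as far as the arm can. A call with a gripper value outside its range is refused whole. The fingers move at their own pace and stop on an object; FORCE is the grip in N (left out, the last holds). Time passes only in rows, so rows that do not move let the fingers close. It gives the time, the measured TCP pose, the force, the opening and the grip force at its end, in the units of the state.
- robot.get_obs(): the state, without advancing time (a new reading comes with each control period).
- robot.camera(name): name is "side" or "top"; returns the picture (400x640x3 uint8, blue, green, red); there is no depth.
- robot.camera_model(name): a dict with "fx", "fy", "cx", "cy" (pixels), "distortion" ([k1, k2, p1, p2, k3] as OpenCV has them; the pictures are not rectified), "R" (3x3) and "t" (3): a world point X has camera coordinates R X + t. Camera axes: x right, y down, z forward; pixel columns grow to the right and rows downward; lengths in m; the calibration is good to about 2 mm. A picture is of the moment at which its call begins. camera_model takes no time and is no camera call.
- robot.hand_in(): hands the job in; it is judged then, once.
Trained networks look in the newest picture that a camera, given by its name, has taken for a name from the list of things; names that differ only in an ending like _2 or _b are one class to them, and where a whole thing is asked for, a point or a joint stands for the part that bears it (a point fixed in the world has none). Each returns a list of dicts, best first, with "conf" (0 to 1); they miss things now and then, are a little off and sometimes report something else, mostly with a low value. They report only what shows in the picture. A call takes as long as a camera call.
- robot.look_for(camera, label): "extent" ([centre column, centre row, width, height] in pixels, round what is visible of it).
- robot.outline_of(camera, label): "region" (400x640 bool, what is visible of it) and "extent" ([centre column, centre row, width, height] in pixels, round what is visible of it).
The state is a dict: "time": time; "q": joint angles; "joint_velocities": joint speeds; "joint_torque": joint torques, N m; "position": TCP position; "tool_rot": TCP orientation; "ft_force": force on the tool from outside, world axes, zero at the start; "moment": the same for the moment, N m; "grip_width": finger opening in m; "grip_force": force on a finger pad.
Only numpy, scipy, OpenCV 4.12 (cv2) and the standard library are available. Lean on these libraries where they do the work, as an engineer would, in place of code of your own. Each camera call takes 0.05 s, during which the arm holds its last target. There are 200 camera calls.

### The job

Press the ajar lid of each of the two blue slide cases down as far as it will go, to find out whether its hinge is free (the lid shuts flat) or seized (it gives a little and stops, still ajar). Then put the seized case into the red repair tray and the free one, shut, into the green stock tray, both standing flat on the tray floor; leave the pen, vials and dish where they are.

Things in the scene. Friction and masses are not known exactly. Their poses are not given: they have to be found in the camera images.
- case_a_mid (a point): centre of the box part (15 mm above its underside) of a blue hinged slide case (both look the same): box 100 mm long (own x), 62 wide (own y), 30 high, flat sides, 0.2 to 0.3 kg, standing on the worktop, with a lid on top. The hinge line runs along the top edge at own +x (away from the robot at yaw 0), 50 mm from this point.
- case_a_lid_edge (a point): where to press the lid of case_a: on the lid's top face, on its centre line, 85 mm from the hinge line and 15 mm behind the front edge. The lid is a flat plate 98 x 59 x 6 mm. In the case's own frame the hinge line is at x = +50 mm and 30 mm above the underside.
- case_a_lid (a joint): lid angle of case_a, rad, counted from 0.34 ajar: -0.34 = shut flat (lid top 36 mm above the worktop), grows as the front edge rises; starts at -0.04 to 0.04. It stays where left and moves under about 1 N at its front edge. Pressed down, a free lid goes to -0.34; a seized one stops dead at about -0.12 (press with 10 N at most). Which case is seized cannot be seen.
- case_a: case_a itself; origin at the centre of its underside.
- case_b_mid (a point): centre of the box part (15 mm above its underside) of a blue hinged slide case (both look the same): box 100 mm long (own x), 62 wide (own y), 30 high, flat sides, 0.2 to 0.3 kg, standing on the worktop, with a lid on top. The hinge line runs along the top edge at own +x (away from the robot at yaw 0), 50 mm from this point.
- case_b_lid_edge (a point): where to press the lid of case_b: on the lid's top face, on its centre line, 85 mm from the hinge line and 15 mm behind the front edge. The lid is a flat plate 98 x 59 x 6 mm. In the case's own frame the hinge line is at x = +50 mm and 30 mm above the underside.
- case_b_lid (a joint): lid angle of case_b, rad, counted from 0.34 ajar: -0.34 = shut flat (lid top 36 mm above the worktop), grows as the front edge rises; starts at -0.04 to 0.04. It stays where left and moves under about 1 N at its front edge. Pressed down, a free lid goes to -0.34; a seized one stops dead at about -0.12 (press with 10 N at most). Which case is seized cannot be seen.
- case_b: case_b itself; origin at the centre of its underside.
- repair_tray: fixed red tray (repair), open top, 126 mm (own x) by 160 mm (own y), outside height 14 mm, walls and floor 3 mm thick (inside 120 x 154 mm). Origin: centre of its underside. The trays can swap places, one left, one right of the fixed breadboard: its top is 45 mm high, from x = 0.45, y -0.25 to 0.15, with stands up to 145 mm high from x = 0.57.
- stock_tray: fixed green tray (stock), open top, 126 mm (own x) by 160 mm (own y), outside height 14 mm, walls and floor 3 mm thick (inside 120 x 154 mm). Origin: centre of its underside. The trays can swap places, one left, one right of the fixed breadboard: its top is 45 mm high, from x = 0.45, y -0.25 to 0.15, with stands up to 145 mm high from x = 0.57.
- marker: bystander: white marker pen with a black cap, 135 mm, lying on the worktop; leave alone.
- vial_black: bystander: glass vial with a black cap, 25 mm across, 49 mm high; leave alone.
- vial_red: bystander: glass vial with a red cap, 20 mm across, 41 mm high; leave alone.
- petri: bystander: clear petri dish, 60 mm across, 14 mm high; leave alone.

How it is judged:
On the way:
1. both lids have been pressed as far as they go: the free one shut, the seized one at the end of its play (((value of joint case_a_lid below -0.28 rad and value of joint case_b_lid below -0.075 rad) or (value of joint case_b_lid below -0.28 rad and value of joint case_a_lid below -0.075 rad))), for 0.2 s.
At the end, for the whole second after the job is handed in: Free case flat on the green stock tray's floor, lid shut (within 0.06 rad); seized case flat on the red repair tray's floor; each centre within 40 mm (tray x) and 60 mm (tray y) of the tray's centre, tilt under 0.08 rad, at rest (((value of joint case_a_lid below -0.28 rad and x of case_a_mid in the frame of stock_tray between -0.04 and 0.04 m and y of case_a_mid in the frame of stock_tray between -0.06 and 0.06 m and z of case_a_mid in the frame of stock_tray below 0.026 m and angle between each of case_a_mid, case_b_mid's own z axis and vertical below 0.08 rad and linear speed of each of case_a, case_b below 0.02 m/s and x of case_b_mid in the frame of repair_tray between -0.04 and 0.04 m and y of case_b_mid in the frame of repair_tray between -0.06 and 0.06 m and z of case_b_mid in the frame of repair_tray below 0.026 m) or (value of joint case_b_lid below -0.28 rad and x of case_b_mid in the frame of stock_tray between -0.04 and 0.04 m and y of case_b_mid in the frame of stock_tray between -0.06 and 0.06 m and z of case_b_mid in the frame of stock_tray below 0.026 m and angle between each of case_b_mid, case_a_mid's own z axis and vertical below 0.08 rad and linear speed of each of case_b, case_a below 0.02 m/s and x of case_a_mid in the frame of repair_tray between -0.04 and 0.04 m and y of case_a_mid in the frame of repair_tray between -0.06 and 0.06 m and z of case_a_mid in the frame of repair_tray below 0.026 m))); the robot touches nothing.
It fails at once if a bystander (pen, vial or dish) is moved by more than 30 mm (distance of any of marker, vial_black, vial_red, petri from where it was at the start of the episode above 0.03 m).
It also fails if it takes over 64 s, if anything falls off the work surface, if the arm or the gripper's body presses on something with over 40 N, if the wrist force passes 120 N, or if a joint passes its speed limit or range.

## Working session

There is one attempt and no reset: what is moved stays moved. The work goes in short steps, Python scripts to look and compute and a shell command to move; the robot and the scene stay as the last step left them, time stands still between calls to the robot, and variables do not carry over. Pictures are saved under pics/ and viewed, at most 10 in all, crops included, and the job is handed in when it is done.

```bash
mkdir -p pics; python3 - <<'E'
from rig import robot
import cv2, numpy as np
for c in ("top","side"):
    im=robot.camera(c); cv2.imwrite(f"pics/{c}0.png",im)
    m=robot.camera_model(c); print(c,{k:np.round(v,4).tolist() for k,v in m.items()})
    for l in ("case_a","case_a_lid","repair_tray","stock_tray","marker","petri","vial_red","vial_black"):
        print(l,[(np.round(d["extent"]).tolist(),round(d["conf"],2)) for d in robot.look_for(c,l)][:4])
o=robot.get_obs(); print(o, robot.tcp_to_tips)
E
```

```text
top {'fx': 432.3576, 'fy': 432.3576, 'cx': 326.49, 'cy': 202.0529, 'distortion': [-0.04, 0.0, 0.0, 0.0, 0.0], 'R': [[0.0118, -0.9999, 0.0025], [-0.9855, -0.0121, -0.1694], [0.1694, -0.0005, -0.9856]], 't': [0.0986, 0.4824, 1.4175]}
case_a [([251.0, 208.0, 21.0, 31.0], 0.96), ([296.0, 222.0, 26.0, 33.0], 0.81)]
case_a_lid [([298.0, 218.0, 22.0, 29.0], 0.61)]
repair_tray [([454.0, 228.0, 48.0, 39.0], 0.92), ([288.0, 175.0, 47.0, 42.0], 0.71), ([250.0, 208.0, 19.0, 31.0], 0.52)]
stock_tray [([285.0, 175.0, 41.0, 41.0], 0.76)]
marker [([353.0, 234.0, 10.0, 33.0], 0.45)]
petri [([206.0, 230.0, 12.0, 10.0], 0.72), ([403.0, 231.0, 13.0, 20.0], 0.49)]
vial_red [([219.0, 179.0, 7.0, 9.0], 0.4)]
vial_black []
side {'fx': 441.0735, 'fy': 441.0735, 'cx': 317.1087, 'cy': 195.0809, 'distortion': [-0.0971, 0.0, 0.0, 0.0, 0.0], 'R': [[-0.9363, -0.3513, -0.0015], [-0.2273, 0.6092, -0.7598], [0.2678, -0.711, -0.6502]], 't': [0.4811, 0.1208, 1.3584]}
case_a [([323.0, 242.0, 43.0, 31.0], 0.81), ([290.0, 274.0, 42.0, 30.0], 0.67)]
case_a_lid [([322.0, 233.0, 32.0, 16.0], 0.87)]
repair_tray [([373.0, 151.
[... 354 characters left out ...]
12e+00,  5.27478091e-01,  1.43273029e+00, -8.42819696e-06,
        1.18145151e+00, -1.78516246e-01]), 'joint_velocities': array([-2.12410554e-03, -4.72495335e-06,  1.56451739e-03, -7.33480650e-04,
       -5.89603925e-04,  9.90148645e-04]), 'joint_torque': array([ 4.63678807e-04, -4.39994609e+01, -1.76989120e+01,  6.34812238e-02,
        5.03452134e-02, -9.66953621e-06]), 'position': array([ 0.22531396, -0.58291746,  0.24455221]), 'tool_rot': array([ 9.83046473e-01,  1.83356569e-01, -4.09632638e-06, -3.35947511e-05]), 'ft_force': array([ 0.19511296, -0.05507205, -0.263333  ]), 'moment': array([-0.04179996,  0.00657328,  0.03089279]), 'grip_force': 0.0, 'grip_width': 0.08705927093892357} 0.022
```

View pics/top0.png

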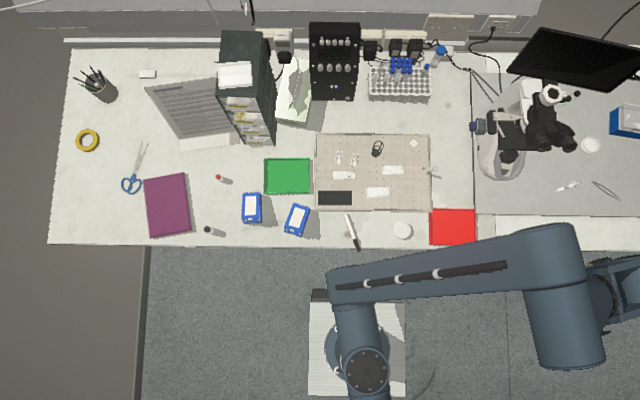

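View pics/side0.png

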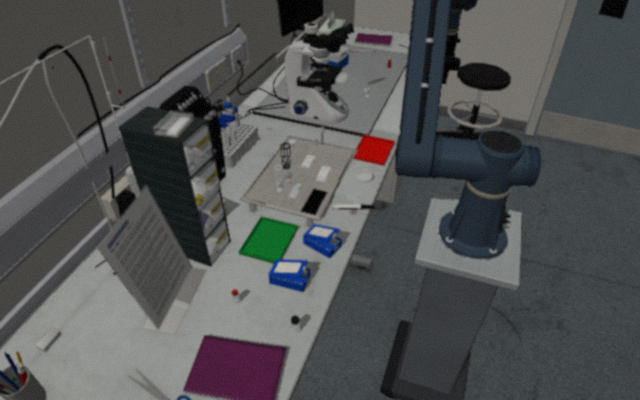

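```bash
cat > h.py <<'E'
from rig import robot
import cv2, numpy as np
from scipy.optimize import minimize
def proj(c,X):
    m=robot.camera_model(c); K=np.array([[m["fx"],0,m["cx"]],[0,m["fy"],m["cy"]],[0,0,1]])
    return cv2.projectPoints(np.float64(X).reshape(-1,3),cv2.Rodrigues(m["R"])[0],np.float64(m["t"]),K,np.float64(m["distortion"]))[0].reshape(-1,2)
def ray(c,px,z):
    m=robot.camera_model(c); K=np.array([[m["fx"],0,m["cx"]],[0,m["fy"],m["cy"]],[0,0,1]])
    p=cv2.undistortPoints(np.float64(px).reshape(1,1,2),K,np.float64(m["distortion"])).ravel()
    R=np.array(m["R"]);o=-R.T@np.array(m["t"]);d=R.T@np.r_[p,1]; return o+d*(z-o[2])/d[2]
def box(x0,x1,w,z0,z1): return np.array([[x,y,z] for x in (x0,x1) for y in (-w/2,w/2) for z in (z0,z1)])
def case_pts(x,y,yaw,th,z=0):   # th = lid angle above shut
    b=box(-.05,.05,.062,0,.03); l=box(-.098,0,.059,0,.006)
    c,s=np.cos(th),np.sin(th); l=np.c_[.05+l[:,0]*c+l[:,2]*s, l[:,1], .03-l[:,0]*s+l[:,2]*c]
    P=np.r_[b,l]; c,s=np.cos(yaw),np.sin(yaw)
    return np.c_[x+P[:,0]*c-P[:,1]*s, y+P[:,0]*s+P[:,1]*c, P[:,2]+z]
def tray_pts(x,y,yaw):
    P=box(-.063,.063,.160,0,.014);c,s=np.cos(yaw),np.sin(yaw)
    return np.c_[x+P[:,0]*c-P[:,1]*s, y+P[:,0]*s+P[:,1]*c, P[:,2]]
def comps(c,im,lo,hi,amin):
    m=cv2.inRange(cv2.cvtColor(im,cv2.COLOR_BGR2HSV),lo,hi); m=cv2.morphologyEx(m,cv2.MORPH_CLOSE,np.ones((3,3)))
    n,L,S,C=cv2.connectedComponentsWithStats(m)
    return [(C[i],S[i,4],cv2.convexHull(np.argwhere(L==i)[:,::-1].astype(np.float32)).reshape(-1,2)) for i in range(1,n) if S[i,4]>amin]
SC=6
def mask(P,o,pix=False):
    m=np.zeros((110*SC,110*SC),np.uint8)
    if pix: P=np.concatenate([P+d for d in ((-.5,-.5),(.5,-.5),(-.5,.5),(.5,.5))])
    h=cv2.convexHull(np.float32((P-o)*SC)); cv2.fillConvexPoly(m,np.int32(np.round(h*16)),1,shift=4); return m
def fit(model,p0,hulls,st):
    H={c:(np.round(h.mean(0))-55,) for c,h in hulls.items()}
    T={c:mask(h,H[c][0],True) for c,h in hulls.items()}
    f=lambda p:sum((mask(proj(c,model(p)),H[c][0])!=T[c]).sum()/T[c].sum() for c in T)
    best=None
    for k in range(2):
        p0=np.array(p0) if best is None else best.x
        best=minimize(f,p0,method="Nelder-Mead",options=dict(initial_simplex=np.vstack([p0]+[p0+np.eye(len(p0))[i]*st[i] for i in range(len(p0))]),xatol=1e-4,fatol=1e-4,maxiter=300))
    return best
E
python3 - <<'E'
from h import *
im={c:cv2.imread(f"pics/{c}0.png") for c in ("top","side")}
B={c:comps(c,im[c],(105,120,60),(130,255,255),150) for c in im}
G={c:comps(c,im[c],(50,120,60),(80,255,255),300) for c in im}
Rd={c:comps(c,im[c],(0,180,90),(8,255,255),200) for c in im}
for n,q in (("blue",B),("green",G),("red",Rd)):
    for c in q: print(n,c,[(np.round(a).tolist(),int(s)) for a,s,h in q[c]])
near=lambda L,p:min(L,key=lambda a:np.hypot(*(a[0]-p)))
for n,tp,sp in (("A?",(251,208),(290,274)),("B?",(297,220),(323,241))):
    g=ray("top",tp,.03); 
    for hs in ({"top":near(B["top"],tp)[2],"side":near(B["side"],sp)[2]},{"top":near(B["top"],tp)[2]}):
        r=min((fit(lambda p:case_pts(*p),[g[0],g[1],y0,.34],hs,[.01,.01,.1,.05]) for y0 in(-.3,.0,.3)),key=lambda r:r.fun)
        print(n,r.x.round(4),round(r.fun,3))
for n,q,tp,sp in (("green",G,(288,176),(268,240)),("red",Rd,(453,227),(373,150))):
    g=ray("top",tp,.01); hs={"top":near(q["top"],tp)[2],"side":near(q["side"],sp)[2]}
    for h in (hs,{"top":hs["top"]}):
        r=fit(lambda p:tray_pts(*p),[g[0],g[1],0.],h,[.01,.01,.05]); print(n,r.x.round(4),round(r.fun,3))
for n,p,z in (("vialb",(208,230),.02),("vialr",(219,178),.02),("marker ends",(348,214),.01),("m2",(357,250),.01),("petri",(403,231),.01)): print(n,ray("top",p,z).round(3))
E
```

```text
blue top [([401.0, 64.0], 298), ([619.0, 126.0], 306), ([252.0, 208.0], 275), ([296.0, 221.0], 287)]
blue side [([322.0, 242.0], 584), ([290.0, 276.0], 695)]
green top [([288.0, 176.0], 1407)]
green side [([268.0, 240.0], 1605)]
red top [([452.0, 227.0], 1485)]
red side [([374.0, 149.0], 754)]
A? [0.462  0.3589 0.0713 0.2866] 0.157
A? [ 0.4637  0.3633  0.0454 -0.2997] 0.056Traceback (most recent call last):
  File "<stdin>", line 12, in <module>
  File "<stdin>", line 12, in <genexpr>
  File "h.py", line 36, in fit
    best=minimize(f,p0,method="Nelder-Mead",options=dict(initial_simplex=np.vstack([p0]+[p0+np.eye(len(p0))[i]*st[i] for i in range(len(p0))]),xatol=1e-4,fatol=1e-4,maxiter=300))
    res = _minimize_neldermead(fun, x0, args, callback, bounds=bounds,
                               **options)
    fsim[j] = func(sim[j])
              ~~~~^^^^^^^^
    fx = function(np.copy(x), *(wrapper_args + args))
  File "h.py", line 32, in <lambda>
    f=lambda p:sum((mask(proj(c,model(p)),H[c][0])!=T[c]).sum()/T[c].sum() for c in T)
               ~~~^^^^^^^^^^^^^^^^^^^^^^^^^^^^^^^^^^^^^^^^^^^^^^^^^^^^^^^^^^^^^^^^^^^^
  File "h.py", line 32, in <genexpr>
    f=lambda p:sum((mask(proj(c,model(p)),H[c][0])!=T[c]).sum()/T[c].sum() for c in T)
                         ~~~~^^^^^^^^^^^^
  File "h.py", line 5, in proj
    m=robot.camera_model(c); K=np.array([[m["fx"],0,m["cx"]],[0,m["fy"],m["cy"]],[0,0,1]])
ValueError: time passes only in moves, steps and waits
```

```bash
sed -i 's/^def proj/CM={c:robot.camera_model(c) for c in ("top","side")}\ndef proj/; s/m=robot.camera_model(c); K/m=CM[c]; K/' h.py
cat > est.py <<'E'
from h import *
def run(im,cases,trays=True,bound=True):
    B={c:comps(c,im[c],(105,120,60),(130,255,255),100) for c in im}
    near=lambda L,p:min(L,key=lambda a:np.hypot(*(a[0]-p)))
    for n,tp,sp in cases:
        g=ray("top",tp,.03); hs={"top":near(B["top"],tp)[2],"side":near(B["side"],sp)[2]}
        r=min((fit(lambda p:case_pts(*p),[g[0],g[1],y0,t],hs,[.01,.01,.1,.05]) for y0 in(-.3,.0,.3) for t in (.1,.34)),key=lambda r:r.fun)
        print(n,r.x.round(4),round(r.fun,3))
        for c in hs:
            P=proj(c,case_pts(*r.x)); print("  ",c,(P.min(0)-hs[c].min(0)+.5).round(1),(P.max(0)-hs[c].max(0)-.5).round(1))
    if trays:
        G={c:comps(c,im[c],(50,120,60),(80,255,255),300) for c in im}
        Rd={c:comps(c,im[c],(0,180,90),(8,255,255),200) for c in im}
        for n,q,tp,sp in (("green",G,(288,176),(268,240)),("red",Rd,(453,227),(373,150))):
            g=ray("top",tp,.01); hs={"top":near(q["top"],tp)[2],"side":near(q["side"],sp)[2]}
            for h in (hs,{"top":hs["top"]}):
                r=fit(lambda p:tray_pts(*p),[g[0],g[1],0.],h,[.01,.01,.05]); print(n,r.x.round(4),round(r.fun,3))
E
python3 - <<'E'
from est import *
im={c:cv2.imread(f"pics/{c}0.png") for c in ("top","side")}
run(im,(("L",(251,208),(290,274)),("R",(297,220),(323,241))))
for n,p,z in (("vialb",(208,230),.02),("vialr",(219,178),.02),("marker ends",(348,214),.01),("m2",(357,250),.01),("petri",(403,231),.01)): print(n,ray("top",p,z).round(3))
t=cv2.resize(im["top"][185:250,225:375],None,fx=5,fy=5,interpolation=cv2.INTER_CUBIC)
s=cv2.resize(im["side"][215:300,260:360],None,fx=5,fy=5,interpolation=cv2.INTER_CUBIC)
cv2.imwrite("pics/crop0.png",cv2.resize(np.vstack([cv2.copyMakeBorder(t,0,0,0,0,0),cv2.copyMakeBorder(s,0,0,0,250,0)])[:, :750],None,fx=.8,fy=.8))
E
```

```text
L [0.462  0.3589 0.0713 0.2866] 0.157
   top [-0.3 -1. ] [1.9 1. ]
   side [-1.2  0.4] [0.2 1.3]
R [ 0.4226  0.2056 -0.2885  0.379 ] 0.099
   top [-0.5 -1.5] [1.3 1.5]
   side [-1.  -0.8] [-0.1  2.2]
green [0.5795 0.2442 0.0365] 0.121
green [0.5796 0.2432 0.0533] 0.073
red [ 0.4059 -0.3306  0.0116] 0.227
red [ 0.4082 -0.3291  0.0116] 0.143
vialb [0.384 0.505 0.02 ]
vialr [0.565 0.478 0.02 ]
marker ends [0.446 0.03  0.01 ]
m2 [ 0.323 -0.001  0.01 ]
petri [ 0.389 -0.158  0.01 ]
```

View pics/crop0.png

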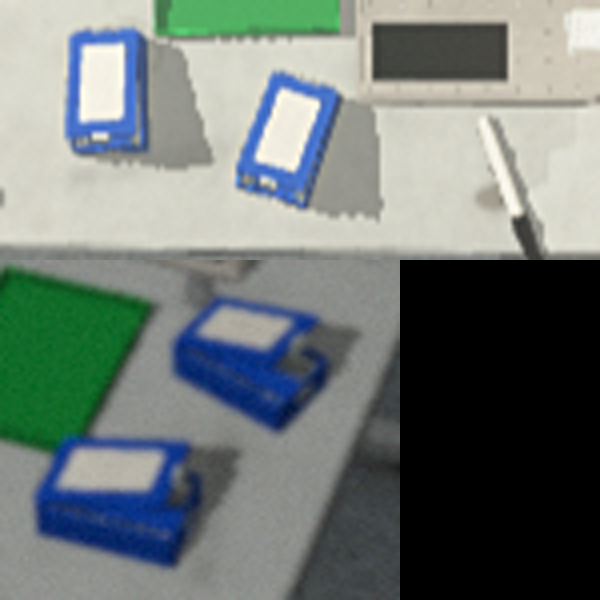

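```bash
cat > plan.py <<'E'
from rig import robot
import numpy as np
def state():
    o=robot.get_obs(); q=o["tool_rot"]; return o, 2*np.arctan2(q[1],q[0])
def plan(*wps):   # waypoint (x,y,z,yaw): translate in the current frame, then turn
    o,f=state(); p=o["position"].copy()
    print("t",round(o["time"],2),"pos",p.round(4),"yaw",round(f,4),"F",o["ft_force"].round(1),"w",round(o["grip_width"],4))
    for x,y,z,w in wps:
        d=np.array([x,y,z])-p; c,s=np.cos(f),np.sin(f)
        r=(f-w+np.pi)%(2*np.pi)-np.pi
        t=np.array([d[0]*c+d[1]*s, d[0]*s-d[1]*c, -d[2]]); print("shift",t.round(4),"len",np.linalg.norm(t).round(3),"then roll",round(np.degrees(r)/10,2))
        p=np.array([x,y,z]); f=w
def lidpt(x,y,yaw,th=.34):  # press point, world, and its height
    u=.05-.085*np.cos(th)+.006*np.sin(th); return x+u*np.cos(yaw), y+u*np.sin(yaw), .03+.085*np.sin(th)+.006*np.cos(th)
E
python3 - <<'E'
from plan import *
R=(.4226,.2056,-.2885); L=(.462,.3589,.06)
pr=lidpt(*R,.25); pl=lidpt(*L,.25); print(pr,pl)
plan((.46,-.18,.245,.369),(pr[0],pr[1],.11,-.2885),(pr[0],pr[1],.085,-.2885))
E
```

```text
(np.float64(0.3930028011827027), np.float64(0.21438385491731343), np.float64(0.05684281106689832)) (np.float64(0.43118242287839326), np.float64(0.35704872330732185), np.float64(0.05684281106689832))
t 0.9 pos [ 0.2253 -0.5829  0.2446] yaw 0.3688 F [ 0.2 -0.1 -0.3] w 0.0871
shift [ 0.3642 -0.2912 -0.0004] len 0.466 then roll -0.0
shift [ 0.0798 -0.392   0.135 ] len 0.422 then roll 3.77
shift [ 0.    -0.     0.025] len 0.025 then roll 0.0
```

```bash
python3 -m jog '[0,0.0405,-0.0324,0,0, 0,0.0405,-0.0324,0,0, 0,0.0405,-0.0324,0,0, 0,0.0405,-0.0324,0,0, 0,0.0405,-0.0324,0,0, 0,0.0405,-0.0324,0,0, 0,0.0405,-0.0324,0,0, 0,0.0405,-0.0324,0,0, 0,0.0405,-0.0324,0,0, 0,0.01,-0.049,0.016,0, 0,0.01,-0.049,0.016,0, 0,0.01,-0.049,0.016,0, 0,0.01,-0.049,0.016,0, 0,0.01,-0.049,0.016,0, 0,0.01,-0.049,0.016,0, 0,0.01,-0.049,0.016,0, 0,0.01,-0.049,0.016,0]' 10 && python3 -m jog '[0,0,0,0,0.943,0,0,0,0,0.943,0,0,0,0,0.943,0,0,0,0,0.943,0,0,0,0,0]'; python3 - <<'E'
from plan import *
pr=lidpt(.4226,.2056,-.2885,.25)
plan((pr[0],pr[1],.085,-.2885))
E
```

```text
time: 3.02
position: [0.3938, 0.2166, 0.1163]
tool_rot: [0.983, 0.183, 0.001, -0.0]
ft_force: [0.1, 0.3, 0.1]
grip_width: 0.0005
grip_force: 0.0
time: 3.65
position: [0.3939, 0.2151, 0.1167]
tool_rot: [0.99, -0.143, 0.0, -0.0]
ft_force: [-0.3, 0.2, 0.1]
grip_width: 0.0005
grip_force: 0.0
t 3.65 pos [0.3939 0.2151 0.1167] yaw -0.2876 F [-0.3  0.2  0.1] w 0.0005
shift [-0.0007  0.0009  0.0317] len 0.032 then roll 0.01
```

```bash
python3 -m jog '[0,0,0,0.02,0,0,0,0,0.01,0,0,0,0,0.008,0,0,0,0,0,0]'; python3 -m jog '[0,0,0,0.001,0,0,0,0,0.001,0,0,0,0,0,0]';  python3 -m jog '[0,0,0,0.001,0,0,0,0,0,0]'
```

```text
time: 4.15
position: [0.3934, 0.2149, 0.0781]
tool_rot: [0.99, -0.144, -0.0, 0.0]
ft_force: [0.2, -0.3, -0.4]
grip_width: 0.0006
grip_force: 0.0
time: 4.53
position: [0.3937, 0.215, 0.0767]
tool_rot: [0.99, -0.144, 0.0, -0.0]
ft_force: [-0.3, -0.2, 0.4]
grip_width: 0.0006
grip_force: 0.2
time: 4.78
position: [0.3935, 0.215, 0.0756]
tool_rot: [0.99, -0.144, 0.0, -0.0]
ft_force: [0.2, 0.9, 0.1]
grip_width: 0.0003
grip_force: 0.2
```

```bash
python3 -m jog '[0,0,0,0.001,0,0,0,0,0.001,0,0,0,0,0,0]';  python3 -m jog '[0,0,0,0.001,0,0,0,0,0.001,0,0,0,0,0,0]'; python3 -m jog '[0,0,0,0.001,0,0,0,0,0.001,0,0,0,0,0,0]'
```

```text
time: 5.15
position: [0.3934, 0.2149, 0.0734]
tool_rot: [0.99, -0.144, -0.0, 0.0]
ft_force: [-0.2, 0.2, -0.5]
grip_width: 0.0005
grip_force: 0.1
time: 5.52
position: [0.3935, 0.2149, 0.0715]
tool_rot: [0.99, -0.144, -0.0, 0.0]
ft_force: [-0.1, 0.5, -0.0]
grip_width: 0.0005
grip_force: 0.1
time: 5.9
position: [0.3935, 0.2149, 0.0695]
tool_rot: [0.99, -0.144, -0.0, 0.0]
ft_force: [-0.2, -0.4, -0.4]
grip_width: 0.0005
grip_force: 0.1
```

```bash
python3 -m jog '[0,0,0,0.003,0,0,0,0,0.003,0,0,0,0,0,0]';  python3 -m jog '[0,0,0,0.0025,0,0,0,0,0.0025,0,0,0,0,0,0]'; python3 -m jog '[0,0,0,0.001,0,0,0,0,0,0]'
```

```text
time: 6.28
position: [0.3935, 0.2149, 0.0633]
tool_rot: [0.99, -0.144, -0.0, 0.0]
ft_force: [-0.1, -0.3, 0.3]
grip_width: 0.0005
grip_force: 0.0
time: 6.65
position: [0.3935, 0.2149, 0.0585]
tool_rot: [0.99, -0.144, -0.0, 0.0]
ft_force: [-1.0, -0.1, 0.6]
grip_width: 0.0003
grip_force: 0.0
time: 6.9
position: [0.3935, 0.2149, 0.0582]
tool_rot: [0.99, -0.144, 0.0, -0.0]
ft_force: [-0.9, -0.1, 7.5]
grip_width: 0.0009
grip_force: 3.8
```

```bash
python3 - <<'E'
from h import *
im={c:robot.camera(c) for c in ("top","side")}
for c in im: cv2.imwrite(f"pics/{c}1.png",im[c])
s=cv2.resize(im["side"][200:310,240:370],None,fx=5,fy=5,interpolation=cv2.INTER_CUBIC)
cv2.imwrite("pics/crop1.png",s)
E
```

```text
(no output)
```

View pics/crop1.png

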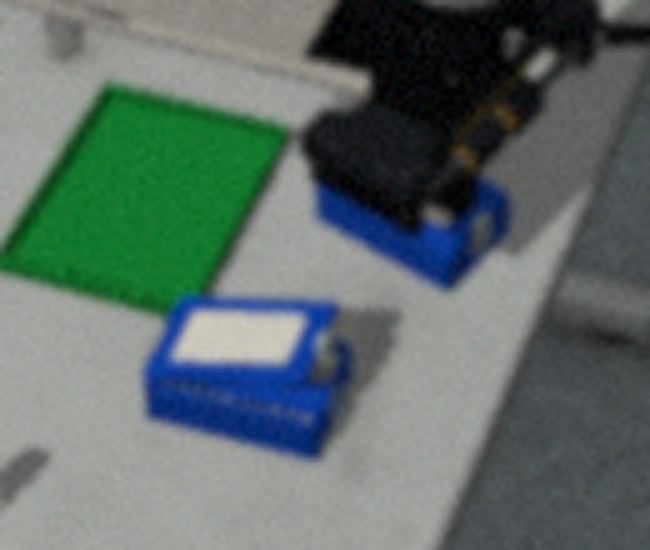

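The picture shows the right case's lid shut flat under the fingers, at crop pixel (430,215). Contact was at a tip height of 36 mm with 7.5 N, so R is free. The left case at crop pixel (250,370) is still ajar, so it gets pressed next.

```bash
python3 - <<'E'
from plan import *
pl=lidpt(.462,.3589,.06,.25)
o,f=state(); p=o["position"]
plan((p[0],p[1],.118,f),(pl[0],pl[1],.118,.06),(pl[0],pl[1],.09,.06))
E
```

```text
t 7.0 pos [0.3935 0.2149 0.0582] yaw -0.2894 F [-1.6  0.3  7.4] w 0.0004
shift [ 0.     -0.     -0.0598] len 0.06 then roll 0.0
shift [-0.0044 -0.1469 -0.    ] len 0.147 then roll -2.0
shift [0.    0.    0.028] len 0.028 then roll 0.0
```

```bash
python3 -m jog '[0,0,0,-0.03,0,0,0,0,-0.03,0,0,-0.0011,-0.0367,0,0,0,-0.0011,-0.0367,0,0,0,-0.0011,-0.0367,0,0,0,-0.0011,-0.0367,0,0,0,0,0,0,-1,0,0,0,0,-1,0,0,0,0.02,0,0,0,0,0.008,0,0,0,0,0.006,0,0,0,0,0.003,0,0,0,0,0,0]'; python3 -m jog '[0,0,0,0.001,0,0,0,0,0.001,0,0,0,0,0,0]';  python3 -m jog '[0,0,0,0.001,0,0,0,0,0,0]'
```

```text
time: 8.62
position: [0.4313, 0.3569, 0.0806]
tool_rot: [1.0, 0.03, 0.0, -0.0]
ft_force: [-0.1, -0.3, -0.2]
grip_width: 0.0001
grip_force: 0.0
time: 9.0
position: [0.4313, 0.357, 0.0787]
tool_rot: [1.0, 0.03, 0.0, -0.0]
ft_force: [-0.1, 0.2, 1.0]
grip_width: 0.0005
grip_force: 0.3
time: 9.25
position: [0.4313, 0.357, 0.0782]
tool_rot: [1.0, 0.03, 0.0, -0.0]
ft_force: [-0.6, -0.5, 5.5]
grip_width: 0.0005
grip_force: 2.5
```

```bash
python3 - <<'E'
from plan import *
import cv2
o,f=state(); p=o["position"]
plan((p[0],p[1],.12,f),(.462,.3589,.12,.06),(.462,.3589,.026,.06))
E
python3 -m jog '[0,0,0,0.0003,0,0,0,0,0,0]'; python3 -m jog '[0.087,0,0,-0.02,0,0.087,0,0,-0.023,0,0.087,0.031,0,0,0,0.087,0,0,0,0,0.087,0,0,0,0]'; python3 - <<'E'
from est import *
im={c:robot.camera(c) for c in ("top","side")}
for c in im: cv2.imwrite(f"pics/{c}2.png",im[c])
cv2.imwrite("pics/crop2.png",np.vstack([cv2.resize(im[c],None,fx=4,fy=4,interpolation=cv2.INTER_CUBIC)[y:y+300,x:x+600] for c,x,y in (("top",900,740),("side",960,900))]))
E
```

```text
t 9.25 pos [0.4313 0.357  0.0782] yaw 0.0596 F [-0.6 -0.5  5.5] w 0.0005
shift [ 0.      0.     -0.0418] len 0.042 then roll 0.0
shift [ 0.0308 -0.0001 -0.    ] len 0.031 then roll -0.0
shift [0.    0.    0.094] len 0.094 then roll 0.0
time: 9.5
position: [0.4312, 0.357, 0.0781]
tool_rot: [1.0, 0.03, 0.0, -0.0]
ft_force: [-1.6, -1.2, 6.8]
grip_width: 0.0002
grip_force: 3.1
time: 10.12
position: [0.461, 0.3582, 0.1197]
tool_rot: [1.0, 0.03, -0.001, 0.0]
ft_force: [-0.3, -0.1, -0.5]
grip_width: 0.0426
grip_force: 0.0
```

View pics/crop2.png

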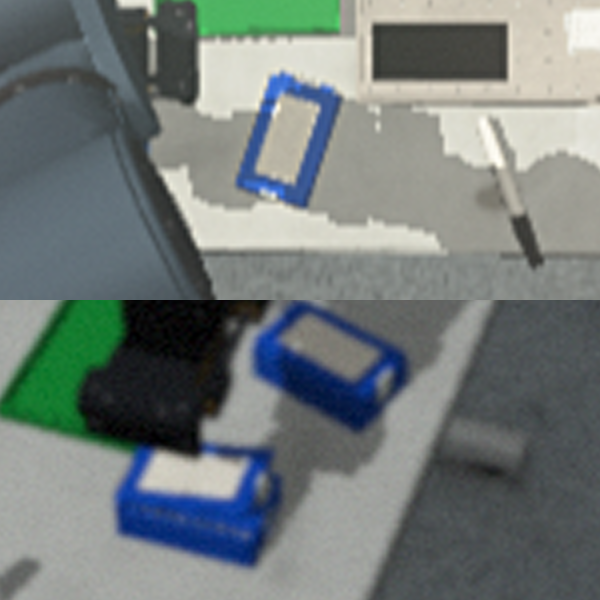

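The crop shows R shut at (290,135) and L still ajar at (200,500), so L is the seized one. I'll grasp L now, and refit R from this picture while it is clear of the arm.

```bash
python3 -m jog '[0.087,0,0,0,0,0.087,0,0,0,0,0.087,0,0,0,0,0.087,0,0,0,0,0.087,0,0,0,0]'; python3 -m jog '[0.087,0,0,0.03,0,0.087,0,0,0.03,0,0.087,0,0,0.02,0,0.087,0,0,0.013,0,0.087,0,0,0,0]' 15; python3 - <<'E'
from est import *
im={c:cv2.imread(f"pics/{c}2.png") for c in ("top","side")}
run(im,(("R",(297,220),(323,241)),),False)
from plan import *
plan()
E
```

```text
time: 10.85
position: [0.4622, 0.3587, 0.1203]
tool_rot: [1.0, 0.03, 0.0, -0.0]
ft_force: [-0.4, -0.7, 0.4]
grip_width: 0.0867
grip_force: 0.0
time: 11.48
position: [0.4617, 0.3585, 0.0265]
tool_rot: [1.0, 0.03, -0.001, 0.0]
ft_force: [0.6, 0.5, -0.3]
grip_width: 0.0873
grip_force: 0.0
R [ 0.4232  0.2051 -0.2883  0.0408] 0.101
   top [-0.4 -1.2] [0.5 1.3]
   side [-1.8 -1.8] [-0.2  2.1]
t 11.47 pos [0.4617 0.3585 0.0265] yaw 0.0595 F [ 0.6  0.5 -0.3] w 0.0873
```

```bash
python3 -m jog '[0.03,0,0,0,0,0.03,0,0,0,0,0.03,0,0,0,0,0.03,0,0,0,0,0.03,0,0,0,0,0.03,0,0,0,0]' 25; python3 -m jog '[0.03,0,0,-0.01,0,0.03,0,0,-0.02,0,0.03,0,0,-0.03,0,0.03,0,0,-0.03,0,0.03,0,0,-0.03,0,0.03,0,0,0,0]'; python3 - <<'E'
from plan import *
plan((.46,.15,.146,.06),(.46,-.2,.146,.01),(.407,-.33,.146,.01),(.407,-.33,.031,.01))
E
```

```text
time: 12.22
position: [0.4626, 0.3593, 0.028]
tool_rot: [1.0, 0.03, 0.001, -0.001]
ft_force: [-1.3, 2.3, 5.6]
grip_width: 0.062
grip_force: 25.0
time: 12.98
position: [0.4632, 0.359, 0.1491]
tool_rot: [1.0, 0.03, 0.002, -0.001]
ft_force: [-0.8, -0.6, -4.2]
grip_width: 0.0616
grip_force: 25.0
t 12.97 pos [0.4632 0.359  0.1491] yaw 0.0597 F [-0.8 -0.6 -4.2] w 0.0616
shift [-0.0157  0.2084  0.0031] len 0.209 then roll -0.0
shift [-0.021   0.3494 -0.    ] len 0.35 then roll 0.29
shift [-0.0543  0.1295 -0.    ] len 0.14 then roll 0.0
shift [0.    0.    0.115] len 0.115 then roll 0.0
```

```bash
python3 -m jog '[0.03,-0.003,0.0214,0,0,0.03,-0.0061,0.0428,0,0,0.03,-0.0061,0.0428,0,0,0.03,-0.0061,0.0428,0,0,0.03,-0.0061,0.0428,0,0,0.03,-0.0061,0.0428,0,0,0.03,-0.0061,0.0428,0,0,0.03,-0.0061,0.0428,0,0,0.03,-0.0061,0.0428,0,0,0.03,-0.0061,0.0428,0,0,0.03,-0.0061,0.0428,0,0,0.03,-0.0061,0.0428,0,0,0.03,-0.0061,0.0428,0,0,0.03,-0.0061,0.0428,0,0,0.03,-0.0061,0.0428,0,0,0.03,-0.0061,0.0428,0,0,0.03,-0.003,0.0214,0,0,0.03,0,0,0,0.29,0.03,0,0,0.02,0,0.03,0,0,0,0]'; python3 - <<'E'
from h import *
from plan import *
im={c:robot.camera(c) for c in ("top","side")}
for c in im: cv2.imwrite(f"pics/{c}3.png",im[c])
cv2.imwrite("pics/crop3.png",np.vstack([cv2.resize(im[c],None,fx=4,fy=4,interpolation=cv2.INTER_CUBIC)[y:y+300,x:x+600] for c,x,y in (("top",1500,740),("side",1180,440))]))
plan((.407,-.33,.031,.01))
E
```

```text
time: 15.48
position: [0.4035, -0.3283, 0.1253]
tool_rot: [1.0, 0.005, -0.002, -0.003]
ft_force: [-1.1, 0.2, -2.4]
grip_width: 0.0615
grip_force: 25.0
t 15.57 pos [ 0.4048 -0.3296  0.1267] yaw 0.0092 F [-0.   0.3 -3.6] w 0.0615
shift [0.0022 0.0004 0.0957] len 0.096 then roll -0.0
```

View pics/crop3.png

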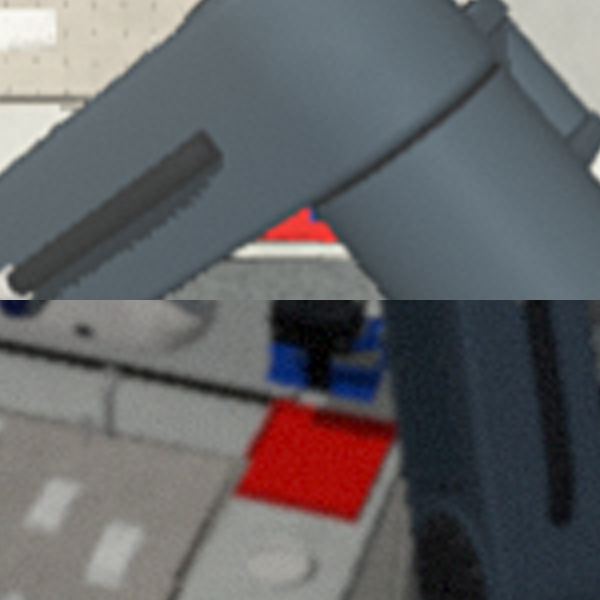

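The case hangs level above the red tray in the side view. I'll check its position in the hand and the tray's position before lowering.

```bash
python3 - <<'E'
from h import *
P=case_pts(.405,-.3296,.009,.22,.099); print(proj("side",P[[2-2,2,4,6]]).round(1), P[[0,2,4,6]].round(3).tolist())
im=cv2.imread("pics/side3.png")
hsv=cv2.cvtColor(im,cv2.COLOR_BGR2HSV); b=cv2.inRange(hsv,(105,120,60),(130,255,255))[95:150,355:400]; 
for r in range(20,46): 
    k=np.flatnonzero(b[r]); 
    if len(k) and r%2==0: print(r+95,k.min()+355,k.max()+355)
rd=max(comps("side",im,(0,170,80),(8,255,255),150),key=lambda a:a[1]); q=cv2.approxPolyDP(rd[2].reshape(-1,1,2),4,True).reshape(-1,2); print(q)
for t in ((.4059,-.3306,.01),): print(proj("side",tray_pts(*t)[1::2]).round(1))
im=cv2.imread("pics/top0.png"); rd=max(comps("top",im,(0,170,80),(8,255,255),150),key=lambda a:a[1]); print(cv2.approxPolyDP(rd[2].reshape(-1,1,2),4,True).reshape(-1,2)); print(proj("top",tray_pts(.4059,-.3306,.01)[1::2]).round(1))
E
```

```text
[[390.5 127.1]
 [386.7 135.5]
 [364.7 122.2]
 [360.3 130.4]] [[0.355, -0.361, 0.099], [0.355, -0.299, 0.099], [0.455, -0.36, 0.099], [0.455, -0.298, 0.099]]
115 387 390
117 386 389
119 385 389
121 363 390
123 363 391
125 363 391
127 362 389
129 362 389
131 369 388
133 378 388
135 386 386
[[391. 142.]
 [382. 164.]
 [355. 158.]
 [363. 135.]]Traceback (most recent call last):
  File "<stdin>", line 9, in <module>
  File "h.py", line 7, in proj
    return cv2.projectPoints(np.float64(X).reshape(-1,3),cv2.Rodrigues(m["R"])[0],np.float64(m["t"]),K,np.float64(m["distortion"]))[0].reshape(-1,2)
           ~~~~~~~~~~~~~~~~~^^^^^^^^^^^^^^^^^^^^^^^^^^^^^^^^^^^^^^^^^^^^^^^^^^^^^^^^^^^^^^^^^^^^^^^^^^^^^^^^^^^^^^^^^^^^^^^^^^^^^^^
cv2.error: OpenCV(4.12.0) /io/opencv/modules/calib3d/src/calibration_base.cpp:1490: error: (-215:Assertion failed) npoints >= 0 && (depth == CV_32F || depth == CV_64F) in function 'projectPoints'
```

```bash
python3 - <<'E'
from h import *
for x in (.4,.405,.41):
    T=np.ascontiguousarray(tray_pts(x,-.33,.01)[1::2]); print(x,proj("side",T).round(1).tolist(),proj("top",T).round(1).tolist())
im=cv2.imread("pics/top0.png"); rd=max(comps("top",im,(0,170,80),(8,255,255),150),key=lambda a:a[1]); print(cv2.approxPolyDP(rd[2].reshape(-1,1,2),4,True).reshape(-1,2),rd[2].min(0),rd[2].max(0))
E
```

```text
0.4 [[395.5, 140.1], [386.3, 162.7], [364.6, 134.1], [353.4, 155.9]] [[477.6, 246.8], [430.8, 246.8], [475.5, 210.2], [429.4, 210.1]]
0.405 [[394.2, 139.9], [384.9, 162.5], [363.4, 133.9], [352.1, 155.6]] [[477.5, 245.4], [430.7, 245.4], [475.5, 208.7], [429.3, 208.6]]
0.41 [[393.0, 139.6], [383.6, 162.2], [362.2, 133.6], [350.8, 155.3]] [[477.4, 243.9], [430.7, 243.9], [475.4, 207.3], [429.3, 207.2]]
[[475. 240.]
 [430. 243.]
 [430. 214.]
 [436. 209.]
 [474. 210.]] [430. 209.] [475. 244.]
```

```bash
python3 -m jog '[0.03,0.007,0.0004,0.03,0,0.03,0,0,0.03,0,0.03,0,0,0.018,0,0.03,0,0,0.01,0,0.03,0,0,0.004,0,0.03,0,0,0,0]'; python3 -m jog '[0.03,0,0,0.001,0,0.03,0,0,0.001,0,0.03,0,0,0,0]'
```

```text
time: 16.32
position: [0.4128, -0.3312, 0.0357]
tool_rot: [1.0, 0.005, 0.0, 0.0]
ft_force: [-0.4, -0.1, -2.4]
grip_width: 0.0619
grip_force: 25.0
time: 16.7
position: [0.4126, -0.3311, 0.0335]
tool_rot: [1.0, 0.004, 0.0, 0.0]
ft_force: [0.1, -0.2, -3.6]
grip_width: 0.0617
grip_force: 25.0
```

```bash
python3 -m jog '[0.03,0,0,0.001,0,0.03,0,0,0.001,0,0.03,0,0,0,0]'; python3 -m jog '[0.03,0,0,0.0007,0,0.03,0,0,0,0]'; python3 -m jog '[0.03,0,0,0.0007,0,0.03,0,0,0,0]'
```

```text
time: 17.08
position: [0.4125, -0.331, 0.0311]
tool_rot: [1.0, 0.004, -0.0, -0.0]
ft_force: [0.1, -0.7, -2.3]
grip_width: 0.0616
grip_force: 25.0
time: 17.32
position: [0.4125, -0.331, 0.031]
tool_rot: [1.0, 0.004, 0.0, 0.0]
ft_force: [-1.6, 0.8, 2.0]
grip_width: 0.0619
grip_force: 25.0
time: 17.58
position: [0.4125, -0.331, 0.0309]
tool_rot: [1.0, 0.004, 0.0, 0.0]
ft_force: [-1.2, 0.1, 8.6]
grip_width: 0.062
grip_force: 25.0
```

```bash
python3 -m jog '[0.087,0,0,-0.0007,0,0.087,0,0,0,0,0.087,0,0,0,0,0.087,0,0,-0.02,0,0.087,0,0,-0.04,0,0.087,0,0,-0.05,0,0.087,0,0,0,0]'; python3 - <<'E'
from plan import *
plan((.423,.2053,.14,-.288),(.423,.2053,.026,-.288))
E
```

```text
time: 18.45
position: [0.4143, -0.333, 0.1439]
tool_rot: [1.0, 0.005, 0.003, 0.003]
ft_force: [0.4, -0.3, -0.3]
grip_width: 0.0867
grip_force: 0.0
t 18.45 pos [ 0.4143 -0.333   0.1439] yaw 0.0091 F [ 0.4 -0.3 -0.3] w 0.0867
shift [ 0.0135 -0.5382  0.0039] len 0.538 then roll 1.7
shift [ 0.    -0.     0.114] len 0.114 then roll 0.0
```

```bash
python3 -m jog '[0.087,0.001,-0.03,0,0,0.087,0.0012,-0.048,0,0,0.087,0.0012,-0.048,0,0,0.087,0.0012,-0.048,0,0,0.087,0.0012,-0.048,0,0,0.087,0.0012,-0.048,0,0,0.087,0.0012,-0.048,0,0,0.087,0.0012,-0.048,0,0,0.087,0.0012,-0.048,0,0,0.087,0.0012,-0.048,0,0,0.087,0.0012,-0.048,0,0,0.087,0.001,-0.03,0,0,0.087,0,0,0,0.85,0.087,0,0,0,0.85,0.087,0,0,0,0,0.087,0,0,0,0]'; python3 - <<'E'
from h import *
from plan import *
plan((.423,.2053,.026,-.288))
im={c:robot.camera(c) for c in ("top","side")}
for c in im: cv2.imwrite(f"pics/{c}4.png",im[c])
cv2.imwrite("pics/crop4.png",np.vstack([cv2.resize(im[c],None,fx=4,fy=4,interpolation=cv2.INTER_CUBIC)[y:y+300,x:x+600] for c,x,y in (("top",1500,740),("side",1180,440))]))
for x in (.4,.41):
  print(np.round(proj("side",case_pts(x,-.331,.01,.22,.003)),1)[[0,2,4,6,10,14]].tolist()); print(np.round(proj("top",case_pts(x,-.331,.01,.22,.003)),1).tolist())
for c in im: print([(np.round(a[0]).tolist(),a[1],a[2].min(0),a[2].max(0)) for a in comps(c,im[c],(105,120,60),(130,255,255),60)])
E
```

```text
time: 20.45
position: [0.4214, 0.2089, 0.1399]
tool_rot: [0.99, -0.142, -0.001, 0.0]
ft_force: [0.1, 0.5, -0.3]
grip_width: 0.0871
grip_force: 0.0
t 20.45 pos [0.4214 0.2089 0.1399] yaw -0.2859 F [ 0.1  0.5 -0.3] w 0.0871
shift [0.0026 0.003  0.1139] len 0.114 then roll 0.01
[[389.3, 148.3], [385.6, 157.0], [364.4, 143.3], [360.2, 151.8], [385.9, 145.3], [360.8, 145.1]]
[[462.4, 243.3], [465.1, 242.6], [444.4, 243.3], [446.8, 242.6], [460.9, 214.3], [463.7, 213.1], [443.1, 214.3], [445.5, 213.1], [466.7, 240.8], [467.2, 240.2], [449.0, 240.8], [449.5, 240.2], [463.2, 213.1], [463.7, 212.4], [446.0, 213.1], [446.4, 212.4]]
[[386.8, 147.7], [383.1, 156.5], [362.0, 142.8], [357.7, 151.3], [383.3, 144.8], [358.2, 144.6]]
[[462.3, 240.3], [465.0, 239.6], [444.3, 240.3], [446.7, 239.6], [460.8, 211.5], [463.5, 210.2], [443.1, 211.4], [445.4, 210.1], [466.6, 237.7], [467.1, 237.2], [448.9, 237.7], [449.4, 237.2], [463.1, 210.2], [463.6, 209.5], [445.9, 210.1], [446.3, 209.5]]
[([441.0, 50.0], np.int32(73), array([436.,  45.], dtype=float32), array([445.,  54.], dtype=float32)), ([401.0, 64.0], np.int32(298), array([390.,  57.], dtype=float32), array([412.,  73.], dtype=float32)), ([619.0, 126.0], np.int32(305), array([609., 108.], dtype=float32), array([639., 138.], dtype=float32)), ([453.0, 225.0], np.int32(297), array([445., 210.], dtype=float32), array([466., 239.], dtype=float32))]
[([339.0, 62.0], np.int32(91), array([328.,  56.], dtype=float32), array([347.,  66.], dtype=float32)), ([225.0, 119.0], np.int32(137), array([218., 114.], dtype=float32), array([234., 127.], dtype=float32)), ([372.0, 146.0], np.int32(329), array([359., 135.], dtype=float32), array([386., 154.], dtype=float32)), ([321.0, 242.0], np.int32(465), array([304., 225.], dtype=float32), array([341., 256.], dtype=float32))]
```

View pics/crop4.png

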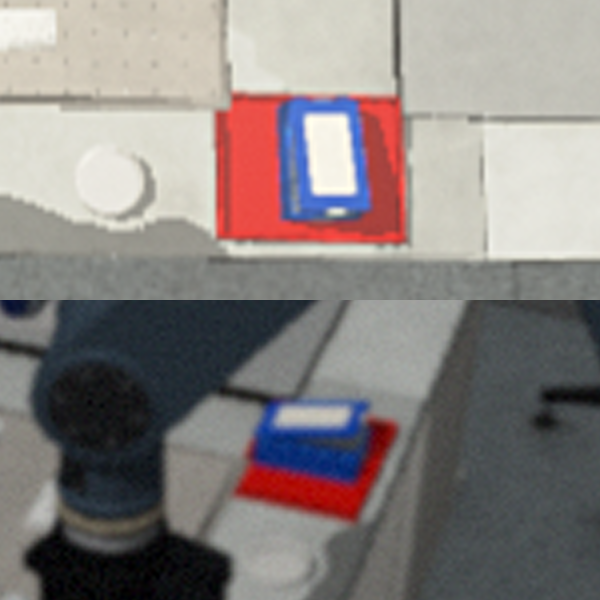

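The red tray holds L, flat and inside the walls, at about (325,155) in the top crop. The petri dish hasn't moved. Next is R.

```bash
python3 -m jog '[0.087,0.0026,0.003,0.02,0,0.087,0,0,0.04,0,0.087,0,0,0.03,0,0.087,0,0,0.015,0,0.087,0,0,0.009,0,0.087,0,0,0,0]' 25; python3 -m jog '[0.03,0,0,0,0,0.03,0,0,0,0,0.03,0,0,0,0,0.03,0,0,0,0,0.03,0,0,0,0,0.03,0,0,0,0]'; python3 -m jog '[0.03,0,0,-0.01,0,0.03,0,0,-0.02,0,0.03,0,0,-0.03,0,0.03,0,0,-0.03,0,0.03,0,0,-0.02,0,0.03,0,0,0,0]'; python3 - <<'E'
from plan import *
plan((.5795,.2437,.14,.042),(.5795,.2437,.032,.042))
E
```

```text
time: 21.3
position: [0.4235, 0.2055, 0.0265]
tool_rot: [0.99, -0.143, -0.0, 0.0]
ft_force: [-0.2, 0.3, 0.7]
grip_width: 0.0868
grip_force: 0.0
time: 22.05
position: [0.4237, 0.2056, 0.027]
tool_rot: [0.99, -0.143, 0.0, -0.0]
ft_force: [-0.6, 0.4, 6.0]
grip_width: 0.0617
grip_force: 25.0
time: 22.8
position: [0.424, 0.2056, 0.1378]
tool_rot: [0.99, -0.143, 0.001, -0.001]
ft_force: [0.2, 0.1, -2.9]
grip_width: 0.0619
grip_force: 25.0
t 22.8 pos [0.424  0.2056 0.1378] yaw -0.2877 F [ 0.2  0.1 -2.9] w 0.0619
shift [ 0.1384 -0.0806 -0.0022] len 0.16 then roll -1.89
shift [0.    0.    0.108] len 0.108 then roll 0.0
```

```bash
python3 -m jog '[0.03,0.02,-0.0134,0,0,0.03,0.032,-0.0217,0,0,0.03,0.032,-0.0217,0,0,0.03,0.032,-0.0217,0,0,0.03,0.0192,-0.0129,0,0,0.03,0,0,0,-0.945,0.03,0,0,0,-0.945,0.03,0,0,0.03,0,0.03,0,0,0,0,0.03,0,0,0,0]'; python3 - <<'E'
from h import *
from plan import *
plan((.5795,.255,.032,.042))
im={c:robot.camera(c) for c in ("top","side")}
for c in im: cv2.imwrite(f"pics/{c}5.png",im[c])
cv2.imwrite("pics/crop5.png",np.vstack([cv2.resize(im[c],None,fx=4,fy=4,interpolation=cv2.INTER_CUBIC)[y:y+300,x:x+600] for c,x,y in (("top",900,600),("side",860,760))]))
o,f=state(); p=o["position"]
for dx in (-.005,0,.005): print(dx,np.round(proj("side",case_pts(p[0]+dx,p[1],f,0,p[2]-.0275)),1)[[0,2,4,6]].tolist())
m=cv2.inRange(cv2.cvtColor(im["side"],cv2.COLOR_BGR2HSV),(105,120,60),(130,255,255))
for r in range(195,260,2):
    k=np.flatnonzero(m[r,220:330]); 
    if len(k): print(r,k.min()+220,k.max()+220)
E
```

```text
time: 24.05
position: [0.5786, 0.2546, 0.1059]
tool_rot: [1.0, 0.021, -0.001, 0.0]
ft_force: [-0.4, 0.3, -2.2]
grip_width: 0.0619
grip_force: 25.0
t 24.05 pos [0.5786 0.2546 0.1059] yaw 0.0419 F [-0.4  0.3 -2.2] w 0.0619
shift [ 0.0009 -0.0003  0.0739] len 0.074 then roll -0.0
-0.005 [[286.6, 221.0], [278.7, 235.5], [255.4, 213.8], [246.6, 227.7]]
0 [[285.1, 220.6], [277.1, 235.0], [253.9, 213.4], [245.0, 227.3]]
0.005 [[283.5, 220.2], [275.5, 234.6], [252.4, 213.0], [243.5, 226.8]]
209 271 272
211 274 279
213 279 284
215 279 284
217 278 285
219 277 285
221 266 284
223 265 280
225 247 282
227 250 281
229 265 279
231 268 279
233 275 278
```

View pics/crop5.png

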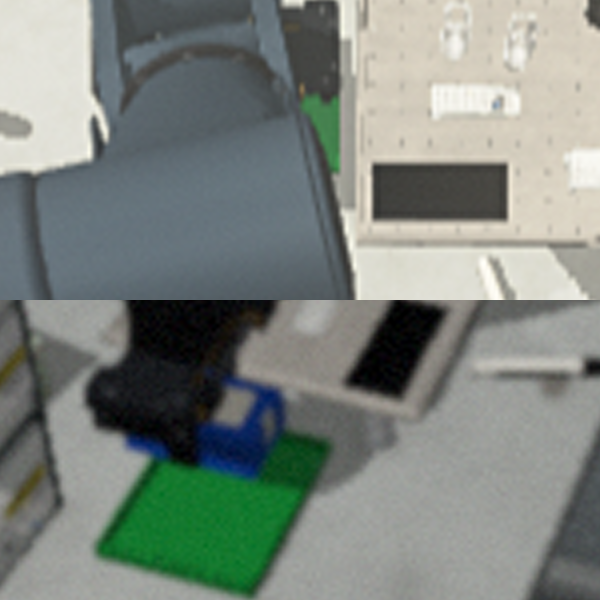

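R hangs level over the green tray, about 3 mm short in x, so I'll shift 4 mm and lower it.

```bash
python3 -m jog '[0.03,0.004,0,0.02,0,0.03,0,0,0.025,0,0.03,0,0,0.015,0,0.03,0,0,0.008,0,0.03,0,0,0.004,0,0.03,0,0,0.001,0,0.03,0,0,0,0]'; python3 -m jog '[0.03,0,0,0.001,0,0.03,0,0,0.001,0,0.03,0,0,0,0]';python3 -m jog '[0.03,0,0,0.0007,0,0.03,0,0,0,0]'
```

```text
time: 25.02
position: [0.5834, 0.2551, 0.0341]
tool_rot: [1.0, 0.021, 0.001, -0.0]
ft_force: [0.5, 0.5, -2.5]
grip_width: 0.0616
grip_force: 25.0
time: 25.4
position: [0.5829, 0.2549, 0.0316]
tool_rot: [1.0, 0.021, -0.0, -0.0]
ft_force: [-0.2, -0.4, -1.7]
grip_width: 0.0619
grip_force: 25.0
time: 25.65
position: [0.5829, 0.2549, 0.0308]
tool_rot: [1.0, 0.021, -0.0, 0.0]
ft_force: [-0.4, 0.1, -2.4]
grip_width: 0.0617
grip_force: 25.0
```

```bash
python3 -m jog '[0.03,0,0,0.0007,0,0.03,0,0,0,0]'; python3 -m jog '[0.03,0,0,0.0007,0,0.03,0,0,0,0]'
```

```text
time: 25.9
position: [0.583, 0.2549, 0.0301]
tool_rot: [1.0, 0.021, -0.0, 0.0]
ft_force: [-0.4, 0.8, -4.1]
grip_width: 0.062
grip_force: 25.0
time: 26.15
position: [0.583, 0.2549, 0.03]
tool_rot: [1.0, 0.021, 0.0, -0.0]
ft_force: [-1.5, -0.5, 2.7]
grip_width: 0.0617
grip_force: 25.0
```

Contact came at the expected floor height. I'll release, rise, and back away for a last look.

```bash
python3 -m jog '[0.087,0,0,0,0,0.087,0,0,0,0,0.087,0,0,0,0,0.087,0,0,0,0,0.087,0,0,-0.02,0,0.087,0,0,-0.04,0,0.087,0,0,-0.05,0,0.087,0,0,-0.05,0,0.087,0,0.04,-0.02,0,0.087,-0.015,0.05,0,0,0.087,-0.02,0.05,0,0,0.087,-0.02,0.05,0,0,0.087,-0.02,0.05,0,0,0.087,-0.02,0.05,0,0,0.087,-0.02,0.05,0,0,0.087,0,0.03,0,0,0.087,0,0,0,0,0.087,0,0,0,0]'; python3 - <<'E'
from h import *
im={c:robot.camera(c) for c in ("top","side")}
for c in im: cv2.imwrite(f"pics/{c}6.png",im[c])
cv2.imwrite("pics/crop6.png",np.vstack([cv2.resize(im[c],None,fx=4,fy=4,interpolation=cv2.INTER_CUBIC)[y:y+300,x:x+700] for c,x,y in (("top",780,600),("side",860,780))]))
for c in im: print(c,[(np.round(a[0]).tolist(),a[1],a[2].min(0),a[2].max(0)) for a in comps(c,im[c],(105,120,60),(130,255,255),60)])
for c in im:
    for n,P in (("R",case_pts(.580,.255,.042,0,.003)),("L",case_pts(.41,-.331,.01,.22,.003))): q=proj(c,P); print(n,c,q.min(0).round(1),q.max(0).round(1))
E
```

```text
time: 28.4
position: [0.4835, -0.119, 0.2101]
tool_rot: [1.0, 0.021, 0.0, -0.0]
ft_force: [-0.1, -0.0, -0.5]
grip_width: 0.0872
grip_force: 0.0
top [([441.0, 50.0], np.int32(73), array([436.,  45.], dtype=float32), array([445.,  54.], dtype=float32)), ([401.0, 64.0], np.int32(298), array([390.,  57.], dtype=float32), array([412.,  73.], dtype=float32)), ([619.0, 126.0], np.int32(307), array([609., 108.], dtype=float32), array([639., 138.], dtype=float32)), ([283.0, 173.0], np.int32(247), array([275., 159.], dtype=float32), array([292., 187.], dtype=float32)), ([453.0, 225.0], np.int32(297), array([445., 210.], dtype=float32), array([466., 239.], dtype=float32))]
side [([225.0, 119.0], np.int32(135), array([218., 114.], dtype=float32), array([234., 127.], dtype=float32)), ([373.0, 145.0], np.int32(298), array([359., 135.], dtype=float32), array([386., 154.], dtype=float32)), ([266.0, 239.0], np.int32(461), array([248., 224.], dtype=float32), array([285., 250.], dtype=float32))]
R top [273.8 158.7] [292.9 189.8]
L top [443.1 209.5] [467.1 240.3]
R side [246.6 223.4] [286.1 253.2]
L side [357.7 135.2] [387.5 156.5]
```

View pics/crop6.png

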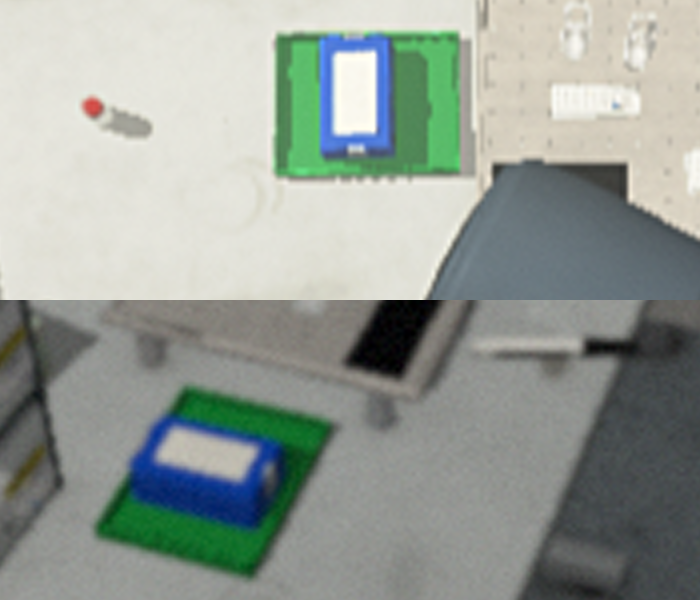

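The picture shows R shut and flat inside the green tray at crop pixel (355,95). The vial and pen haven't moved, and both cases' outlines match the predicted floor-level poses.

```bash
python3 -c "
from rig import robot
print(robot.hand_in())"
```

```text
the job is handed in; nothing more can be done
None
```

I pressed both lids and handed the job in at about 28 s of the 64 s allowed; the judge's result was not returned. The right-hand case was free and is shut and flat in the green stock tray, the left-hand case was seized and is flat in the red repair tray, and the pen, red vial and dish looked unmoved in the pictures (I did not check the black vial again).

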